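Pack one electronics kit into its matching nests

ROBOT

A 6-joint arm with a two-finger parallel gripper is mounted at the origin on the work surface. World frame = base frame: x ahead of the robot, y to its left, z up, the work surface at z = 0. Lengths are in m, angles in rad, forces in N, time in s.
With the tool pointing down it reaches from about 0.35 to 0.875 m from the base axis. Payload 15.5 kg.
Tool frame: the origin (TCP) lies between the finger pads; the fingertips stand 19 mm ahead of it and the grasp point (between the pads) is the TCP (r.tip_reach is the distance from the TCP to the fingertips, in m); x points along the fingers, y is the direction in which the jaws open and shut, and the axes are right-handed (so a half turn about x gives the same grasp; the last joint's range is limited). The gripper opens to 85 mm and grips with 20 to 120 N. Pads are 22 mm wide; open, the fingers measure 114 mm over their backs; the gripper's body (76 mm by 85 mm) begins 54 mm behind the grasp point. The pads swing forward as they close: fully open they stand 13 mm farther back than shut.
Start: joints at [1.192, 0.494, 1.345, -0, 1.302, -0.096], TCP at [0.175, 0.6, 0.25] pointing down, gripper open.
Joint ranges: [-2.91, 2.91], [-0.82, 2.16], [0.22, 2.67], [-1.22, 4.37], [0.12, 2.79], [-3.08, 3.08]. Speed limits (rad/s): [1.89, 1.89, 2.57, 3.01, 3.01, 3.01].

INTERFACE

Orientations are given as a unit quaternion [x, y, z, w].
In Python, from cell import r gives the robot as it stands. The module is installed in compiled form; this text tells all that it offers. Calls block until the motion is done:
- r.move_to(position, orientation): joint-space move of the TCP to a pose.
- r.servo_line(position, attitude=None, rate=0.15, stop_force=None): straight line of the TCP; attitude=None keeps the orientation; rate is the mean speed in m/s. With stop_force (N) it stops when the force on the tool has changed by that much, and returns True; else False.
- r.movej(angles): joint-space move.
- r.move_gripper(opening, f_grip=None): finger opening in m; f_grip is the grip in N (None keeps the last); returns when the fingers have stopped.
- r.wait(seconds).
- r.solve_ik(position, orientation): joint angles nearest the present ones, or None.
- r.get_obs(): the state.
- r.capture(name): name is "scene" or "top" or "wrist"; returns a dict with "pixels" (480x640x3 uint8, red, green, blue), "z_map" (480x640 float32, m along the optical axis (not along the pixel's ray), 0 where there is no reading), "fovy" (degrees; the focal length in pixels is half the picture's height over the tangent of half this angle, whatever the lens; pixels are square), "cx", "cy" (the principal point, pixels), "cam_to_world" (4x4, takes a point from camera to world coordinates). Camera axes: x right, y down, z forward; pixel columns grow to the right and rows downward; lengths in m; the calibration is good to about 2 mm. A picture is of the moment at which its call begins.
A pose or a line that the arm cannot do raises r.Unreachable and nothing moves.
- r.job_done(): hands the job in, once; it reports no verdict.
Trained networks look in a picture, given as the dict that the camera call returned (one of the last four; its "shot" number tells which), for a name from the list of things; names that differ only in an ending like _2 or _b are one class to them, and where a whole thing is asked for, a point or a joint stands for the part that bears it (a point fixed in the world has none). Each returns a list of dicts, best first, with "p" (0 to 1); they miss things now and then, are a little off and sometimes report something else, mostly with a low value. They report only what shows in the picture. A call takes as long as a camera call. They do not tell look-alikes from the thing itself.
- r.recognise(picture, query): "centre" ([x, y, z] in m, in world coordinates, good to about 4 mm: the middle of the surface that is visible of it).
- r.mark_of(picture, query): "centre" ([x, y, z] in m, in world coordinates, good to about 4 mm: a listed point, or the origin of a listed thing).
The state is a dict: "time_s": time; "joint_pos": joint angles; "joint_velocities": joint speeds; "joint_torque": joint torques, N m; "ee_pos": TCP position; "eef_rot": TCP orientation; "contact_force": force on the tool from outside, world axes, zero at the start; "ft_torque": the same for the moment, N m; "grip_width": finger opening in m.
Only numpy, scipy, OpenCV 4.12 (cv2) and the standard library are available. Lean on these libraries where they do the work, as an engineer would, in place of code of your own. Each camera call takes 0.05 s, during which the arm holds its last target. There are 200 camera calls.

TASK

Pack the kit: put the dome unit, the power block, the speaker and the light bar each into the black nest of its own shape and colour, the right way up and resting fully down on the nest's floor, and let go of them. Set them down rather than dropping or throwing them, and leave the computer mouse and the tape roll where they lie.

Things in the scene. Friction and masses are not known exactly. Their poses are not given: they have to be found in the camera images.
- dome_unit: Small round sensor unit: black cylinder 52 mm in diameter and 28 mm high with a blue band, on it a silver dome 46 mm wide with a blue dot; 46 mm high in all. Grip it by the black cylinder. Belongs in nest_round (blue floor). Loose, 80 to 280 g, standing upright on the bench at the start. Origin: centre of the underside; z up.
- power_block: White oblong block with an orange patch on top and an orange stripe, 62 mm along its x, 40 mm along its y, 36 mm high. Belongs in nest_oblong (orange floor), either way round. Loose, 80 to 280 g, standing upright on the bench at the start. Origin: centre of the underside; z up, x along its length.
- speaker: Grey square block 48 x 48 mm, 38 mm high, with a black loudspeaker cone ringed in green on top. Belongs in nest_square (green floor), in any of its four turns. Loose, 80 to 280 g, standing upright on the bench at the start. Origin: centre of the underside; z up, x and y square to its sides.
- light_bar: Slim aluminium bar with yellow ends and a yellow strip on top, 90 mm along its x, 26 mm along its y, 34 mm high. Belongs in nest_long (yellow floor), either way round. Loose, 80 to 280 g, standing upright on the bench at the start. Origin: centre of the underside; z up, x along its length.
- nest_round: Nest of the dome unit: a square block with a round recess. It is fixed to the bench. Black plastic block 88 x 88 mm over all, 16 mm high; its recess is round, 68 mm and 10 mm deep, so the recess floor, painted blue, is 6 mm above the bench; 8 mm of play on every side of its unit. Origin: centre of the underside, on the bench; z up.
- nest_oblong: Nest of the power block. It is fixed to the bench. Black plastic block 98 (x) x 76 (y) mm over all, 16 mm high; its recess is 78 (x) x 56 (y) mm and 10 mm deep, so the recess floor, painted orange, is 6 mm above the bench; 8 mm of play on every side of its unit. Origin: centre of the underside, on the bench; z up, x along the recess's length.
- nest_square: Nest of the speaker. It is fixed to the bench. Black plastic block 84 x 84 mm over all, 16 mm high; its recess is 64 x 64 mm and 10 mm deep, so the recess floor, painted green, is 6 mm above the bench; 8 mm of play on every side of its unit. Origin: centre of the underside, on the bench; z up, x and y square to its sides.
- nest_long: Nest of the light bar. It is fixed to the bench. Black plastic block 126 (x) x 62 (y) mm over all, 16 mm high; its recess is 106 (x) x 42 (y) mm and 10 mm deep, so the recess floor, painted yellow, is 6 mm above the bench; 8 mm of play on every side of its unit. Origin: centre of the underside, on the bench; z up, x along the recess's length.
- mouse: Bystander: black computer mouse, 100 mm along its x, 60 mm along its y, 33 mm high, loose, lying on the bench; to be left where it is. Origin: centre of the underside.
- tape_roll: Bystander: roll of brown packing tape lying flat on the bench, 90 mm in diameter, 48 mm high, with a 76 mm hole; loose; to be left where it is. Origin: centre of the underside.
Things that resemble listed ones, but are neither listed nor needed, are in the scene too. What is shaped like the nest_long but white is not meant.

How it is judged:
By the outcome, as a careful person would: the job done as asked, in the order asked, and still so for the second after the job is handed in, with the robot touching nothing.
It also fails if it takes over 106 s, if anything falls off the work surface, if the arm or the gripper's body presses on something with over 40 N, if the wrist force passes 120 N, or if a joint passes its speed limit or range.

## Working session

There is one attempt and no reset: what is moved stays moved. The work goes in short steps, each a Python script; the robot and the scene stay as the last script left them, time stands still between calls to the robot, and variables do not carry over. Pictures are saved under pics/ and viewed, about 12 in all and at most 16, crops included, and the job is handed in when it is done.

```bash
mkdir -p pics
cat > h.py <<'E'
import numpy as np, cv2
from cell import r
def save(c,name): cv2.imwrite('pics/'+name+'.png',cv2.cvtColor(c['pixels'],cv2.COLOR_RGB2BGR))
def cloud(c):
    f=240/np.tan(np.radians(c['fovy'])/2); z=c['z_map']; v,u=np.mgrid[:480,:640]
    p=np.stack([(u-c['cx'])/f*z,(v-c['cy'])/f*z,z],-1)
    T=np.array(c['cam_to_world']); w=p@T[:3,:3].T+T[:3,3]; w[z<=0]=np.nan
    return w
E
python3 - <<'E'
from h import *
for n in ['top','scene']:
    c=r.capture(n); save(c,n+'0'); print(n,np.round(c['cam_to_world'],3).tolist(),c['fovy'])
    for q in ['dome_unit','power_block','speaker','light_bar','nest_round','nest_oblong','nest_square','nest_long','mouse','tape_roll']:
        print(q,[(np.round(d['centre'],3).tolist(),round(d['p'],2)) for d in r.mark_of(c,q)])
o=r.get_obs();print(o['time_s'],o['eef_rot'],o['grip_width'])
E
```

```text
top [[0.053, -0.978, 0.203, 0.282], [-0.999, -0.052, 0.012, 0.003], [-0.001, -0.203, -0.979, 1.211], [0.0, 0.0, 0.0, 1.0]] 52.99176714549488
dome_unit [([0.672, 0.01, 0.003], 0.78)]
power_block [([0.517, 0.404, 0.001], 0.61)]
speaker [([0.367, -0.318, -0.002], 0.79), ([0.377, 0.317, -0.002], 0.49), ([0.458, -0.165, 0.004], 0.29)]
light_bar [([0.466, 0.166, -0.004], 0.6)]
nest_round [([0.378, 0.316, 0.003], 0.8)]
nest_oblong [([0.518, -0.398, 0.001], 0.86), ([0.368, -0.32, -0.002], 0.68)]
nest_square [([0.636, -0.203, -0.001], 0.66)]
nest_long [([0.682, 0.342, 0.002], 0.63), ([0.619, 0.194, -0.003], 0.62)]
mouse [([0.494, -0.009, -0.0], 0.95), ([0.675, 0.005, -0.002], 0.74)]
tape_roll [([0.46, -0.164, 0.003], 0.73)]
scene [[-0.881, 0.275, -0.385, 0.911], [0.473, 0.476, -0.741, 0.707], [-0.021, -0.835, -0.549, 0.552], [0.0, 0.0, 0.0, 1.0]] 51.47020814396111
dome_unit [([0.634, -0.205, 0.0], 0.7), ([0.674, 0.011, -0.002], 0.58), ([0.461, -0.158, 0.004], 0.2)]
power_block [([0.517, 0.404, -0.001], 0.56)]
speaker [([0.367, -0.324, 0.001], 0.69)]
light_bar [([0.464, 0.163, 0.0], 0.78), ([0.376, 0.309, -0.0], 0.29)]
nest_round [([0.379, 0.307, 0.0], 0.72), ([0.618, 0.193, -0.004], 0.61)]
nest_oblong [([0.522, -0.388, 0.001], 0.72)]
nest_square [([0.635, -0.204, 0.0], 0.7)]
nest_long [([0.687, 0.341, 0.003], 0.87), ([0.616, 0.196, -0.002], 0.6), ([0.518, -0.39, 0.002], 0.49), ([0.465, 0.166, -0.004], 0.46)]
mouse [([0.491, -0.007, 0.0], 0.84)]
tape_roll [([0.462, -0.16, 0.004], 0.79)]
1.1 [ 0.09999716  0.70000558 -0.1000037   0.6999943 ] 0.08513566570527573
```

View pics/top0.png

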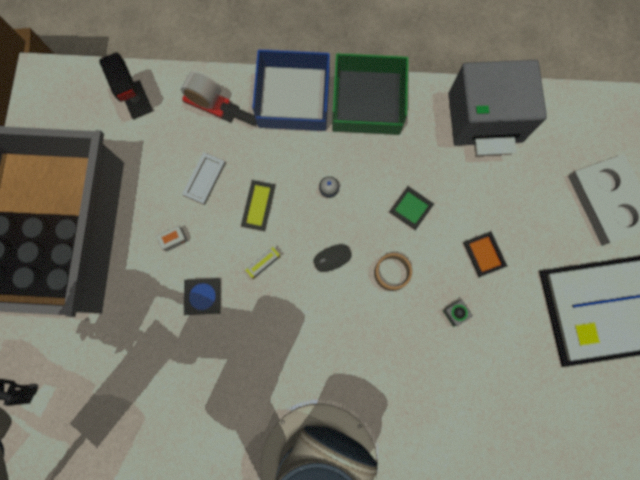

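View pics/scene0.png

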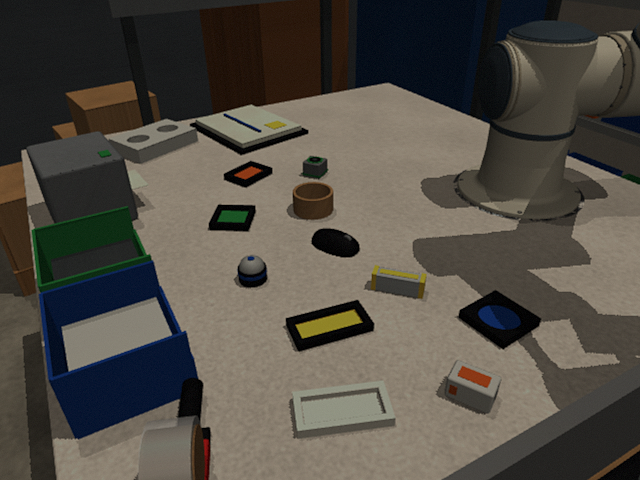

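The top view shows everything clearly. The black nest_long is at pixel (258,205), and the white look-alike is at (204,178). Next I measure outlines from depth.

```bash
cat >> h.py <<'E'
def rect(w,xy,zlo,zhi,rad):
    m=(np.hypot(w[...,0]-xy[0],w[...,1]-xy[1])<rad)&(w[...,2]>zlo)&(w[...,2]<zhi)
    p=w[m]
    if len(p)<8: return None
    (x,y),(a,b),t=cv2.minAreaRect((p[:,:2]*1000).astype(np.float32))
    if a<b: a,b,t=b,a,t+90
    return dict(c=(round(x/1000,4),round(y/1000,4)),size=(round(a),round(b)),yaw=round((t+90)%180-90,1),z=round(float(np.median(p[:,2])),4),n=len(p))
E
python3 - <<'E'
from h import *
O={'dome':((.672,.01),.015,.06),'power':((.517,.404),.025,.05),'speaker':((.367,-.32),.028,.05),'bar':((.466,.165),.024,.05),
'nr':((.378,.316),.01,.022),'no':((.518,-.395),.01,.022),'ns':((.636,-.203),.01,.022),'nl':((.618,.194),.01,.022),'mouse':((.494,-.009),.008,.05),'tape':((.46,-.164),.03,.06)}
for n in ['top','scene']:
    w=cloud(r.capture(n))
    for k,(xy,a,b) in O.items(): print(n,k,rect(w,xy,a,b,.085))
E
```

```text
top dome {'c': (0.6762, 0.0118), 'size': (51, 50), 'yaw': -64.5, 'z': 0.0379, 'n': 326}
top power {'c': (0.5181, 0.4009), 'size': (63, 42), 'yaw': -59.9, 'z': 0.0353, 'n': 412}
top speaker {'c': (0.3693, -0.3194), 'size': (49, 49), 'yaw': 35.6, 'z': 0.0377, 'n': 408}
top bar {'c': (0.4678, 0.1662), 'size': (90, 27), 'yaw': -46.6, 'z': 0.0335, 'n': 399}
top nr {'c': (0.3777, 0.3125), 'size': (89, 88), 'yaw': -83.9, 'z': 0.0153, 'n': 721}
top no {'c': (0.5223, -0.3924), 'size': (98, 79), 'yaw': 23.8, 'z': 0.0151, 'n': 543}
top ns {'c': (0.6344, -0.2043), 'size': (87, 84), 'yaw': -33.1, 'z': 0.0149, 'n': 480}
top nl {'c': (0.6207, 0.1924), 'size': (128, 64), 'yaw': -8.3, 'z': 0.0153, 'n': 551}
top mouse {'c': (0.4927, -0.0064), 'size': (98, 57), 'yaw': -61.3, 'z': 0.0249, 'n': 736}
top tape {'c': (0.4605, -0.1579), 'size': (89, 88), 'yaw': -85.5, 'z': 0.0464, 'n': 385}
scene dome {'c': (0.6784, 0.0204), 'size': (51, 43), 'yaw': -29.5, 'z': 0.0334, 'n': 599}
scene power {'c': (0.5177, 0.4048), 'size': (62, 42), 'yaw': -61.2, 'z': 0.0355, 'n': 1332}
scene speaker {'c': (0.3685, -0.3135), 'size': (52, 48), 'yaw': 34.5, 'z': 0.0364, 'n': 211}
scene bar {'c': (0.4667, 0.1703), 'size': (90, 31), 'yaw': -45.6, 'z': 0.033, 'n': 707}
scene nr {'c': (0.3757, 0.3156), 'size': (92, 90), 'yaw': 6.0, 'z': 0.0152, 'n': 1429}
scene no {'c': (0.5196, -0.389), 'size': (105, 82), 'yaw': 23.9, 'z': 0.0138, 'n': 342}
scene ns {'c': (0.633, -0.2009), 'size': (92, 85), 'yaw': 56.5, 'z': 0.0143, 'n': 469}
scene nl {'c': (0.6188, 0.1958), 'size': (127, 66), 'yaw': -8.3, 'z': 0.0149, 'n': 1295}
scene mouse {'c': (0.496, 0.0017), 'size': (96, 51), 'yaw': -65.9, 'z': 0.0224, 'n': 839}
scene tape {'c': (0.4607, -0.1526), 'size': (89, 88), 'yaw': 39.7, 'z': 0.0408, 'n': 664}
```

```bash
cat >> h.py <<'E'
from scipy.spatial.transform import Rotation as R
def quat(deg):
    c,s=np.cos(np.radians(deg)),np.sin(np.radians(deg))
    return R.from_matrix(np.array([[0,c,s],[0,s,-c],[-1,0,0]])).as_quat()
def hover(xy,deg,z=.2):
    q0=np.array(r.get_obs()['joint_pos']); best=None
    for d in (deg,deg+180):
        q=r.solve_ik([*xy,z],quat(d))
        if q is not None:
            k=np.abs(np.array(q)-q0).max()
            if best is None or k<best[0]: best=(k,d)
    r.move_to([*xy,z],quat(best[1])); return best[1]
def info(t):
    o=r.get_obs(); print(t,'t',round(o['time_s'],1),'ee',np.round(o['ee_pos'],4),'F',np.round(o['contact_force'],1),'w',round(o['grip_width'],4))
E
python3 - <<'E'
from h import *
hover((.5,.4),30.,.22)   # step in near the power block; then dome
info('a')
c=r.capture('wrist');save(c,'w0');print(rect(cloud(c),(.518,.4025),.025,.05,.085))
hover((.675,.012),0.,.2);info('b')
c=r.capture('wrist');save(c,'w1');print(rect(cloud(c),(.675,.012),.015,.06,.085))
E
```

```text
a t 2.6 ee [0.4992 0.4009 0.2202] F [-0.5  0.3  0.8] w 0.0855
{'c': (0.5174, 0.4012), 'size': (62, 40), 'yaw': -60.4, 'z': 0.0378, 'n': 4069}
b t 4.2 ee [0.6748 0.0133 0.2001] F [0.3 0.4 0.3] w 0.0854
{'c': (0.6772, 0.0115), 'size': (52, 52), 'yaw': 89.9, 'z': 0.0421, 'n': 3906}
```

View pics/w1.png

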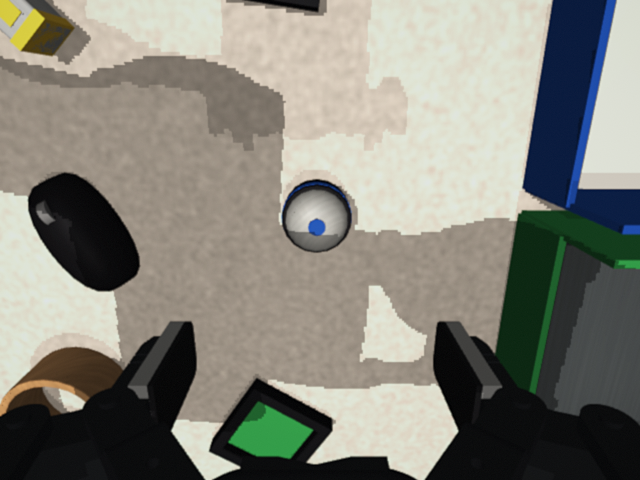

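The wrist view shows the dome at (316,215), centred between the fingers, and its depth outline agrees with the top view to about 1 mm. The bins are clear of the jaws, so I'm picking the dome.

```bash
cat >> h.py <<'E'
GH=.031
def pick(xy,deg,width,zr,gh=GH,f=40):
    d=hover(xy,deg); c=r.capture('wrist'); k=rect(cloud(c),xy,*zr,.085); print('obj',k)
    if k and np.hypot(k['c'][0]-xy[0],k['c'][1]-xy[1])<.008: xy=k['c']
    r.servo_line([*xy,.09],quat(d),rate=.2)
    hit=r.servo_line([*xy,gh],rate=.08,stop_force=8); r.move_gripper(width-.012,f); info(f'gripped hit={hit}')
    r.servo_line([*xy,.06],rate=.08); r.servo_line([*xy,.2],rate=.2); info('lifted')
def place(xy,deg,width,gh=GH):
    d=hover(xy,deg); r.servo_line([*xy,.09],rate=.2); r.servo_line([*xy,gh+.014],rate=.08); info('low')
    hit=r.servo_line([*xy,gh+.004],rate=.02,stop_force=5); info(f'down hit={hit}')
    r.move_gripper(min(width+.02,.085)); r.wait(.2); info('open')
    r.servo_line([*xy,.08],rate=.06); r.servo_line([*xy,.2],rate=.2)
    r.move_gripper(.085)
    c=r.capture('wrist'); return c
E
python3 - <<'E'
from h import *
pick((.675,.012),0.,.052,(.015,.06),.030)
c=r.capture('wrist');save(c,'w2')
hover((.377,.314),0.);c=r.capture('wrist');save(c,'w3');print(rect(cloud(c),(.377,.314),.011,.020,.065));info('over')
E
```

```text
obj {'c': (0.6767, 0.0114), 'size': (52, 52), 'yaw': 33.9, 'z': 0.0421, 'n': 3919}
gripped hit=False t 6.6 ee [0.677  0.0114 0.0307] F [-2.2  1.3  7.7] w 0.0505
lifted t 8.0 ee [0.676  0.0114 0.1986] F [ 0.3  0.4 -0.4] w 0.0505
{'c': (0.3765, 0.3121), 'size': (89, 88), 'yaw': -84.0, 'z': 0.0176, 'n': 6363}
over t 9.7 ee [0.378  0.3137 0.2   ] F [-0.2 -0.2 -1.2] w 0.0502
```

View pics/w3.png

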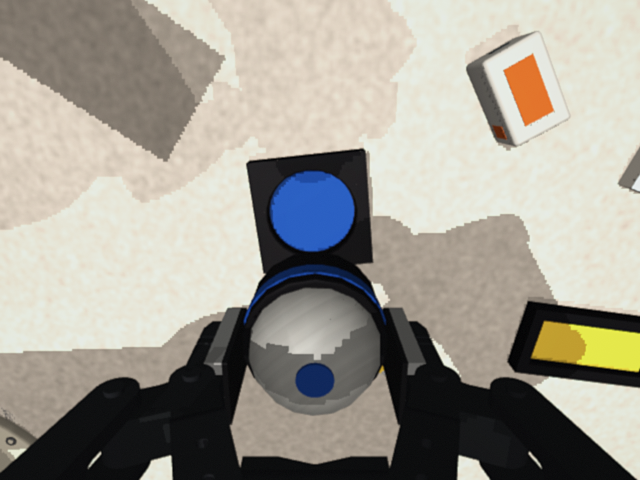

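The dome is held upright at (315,350), with the blue-floored nest just beyond it at (313,205). Placing it now.

Run:
```python
from h import *
c=place((.3767,.3127),0.,.052,.030);save(c,'w4');w=cloud(c);print(rect(w,(.3767,.3127),.025,.07,.06), np.nanmax(w[...,2][np.hypot(w[...,0]-.3767,w[...,1]-.3127)<.03]))
info('end')
```

```text
low t 11.3 ee [0.3769 0.3128 0.0443] F [ 0.8 -0.2 -1.2] w 0.0504
down hit=True t 11.8 ee [0.3769 0.3129 0.0367] F [0.4 0.6 8.4] w 0.0505
open t 12.3 ee [0.3766 0.3127 0.0365] F [-1.   0.3  0.6] w 0.072
{'c': (0.3775, 0.3129), 'size': (52, 52), 'yaw': 51.8, 'z': 0.0483, 'n': 4080} 0.2674033681660333
end t 14.3 ee [0.3765 0.3125 0.1994] F [ 0.8  0.2 -0. ] w 0.085
```

View pics/w4.png

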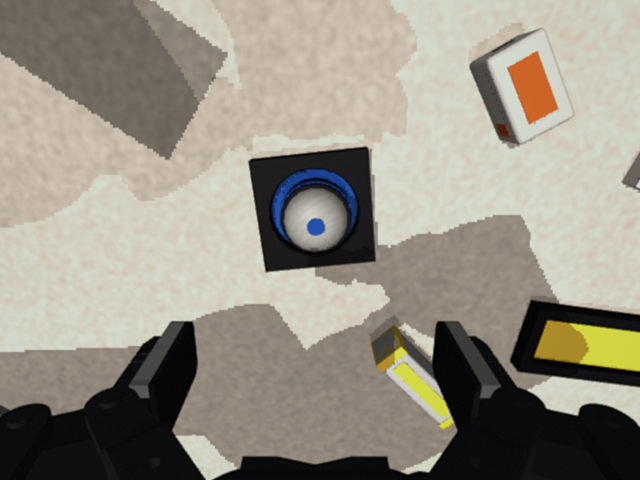

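The dome sits upright in the blue recess at (315,220). Its top surface is 6.2 mm higher than it was on the bench, which matches the recess floor. The power block is next.

```bash
cat >> h.py <<'E'
def job(name,xy,yaw,width,zr,nxy,nyaw):
    pick(xy,yaw+90,width,zr)
    hover(nxy,nyaw+90); c=r.capture('wrist');save(c,name+'_over');k=rect(cloud(c),nxy,.011,.0205,.075);print('nest',k)
    if r.get_obs()['grip_width']<width-.006: print('LOST?');return
    if k and np.hypot(k['c'][0]-nxy[0],k['c'][1]-nxy[1])<.005: nxy=k['c']
    c=place(nxy,nyaw+90,width);save(c,name+'_end')
    w=cloud(c);print('placed',rect(w,nxy,zr[0],.07,.07),'nest',rect(w,nxy,.011,.0205,.085));info('end')
E
python3 - <<'E'
from h import *
job('power',(.5175,.4015),-60.3,.040,(.025,.05),(.521,-.392),23.8)
E
```

```text
obj {'c': (0.5173, 0.4013), 'size': (61, 40), 'yaw': -60.4, 'z': 0.0377, 'n': 4686}
gripped hit=False t 17.1 ee [0.5175 0.4014 0.0314] F [-1.1 -1.5  6.3] w 0.039
lifted t 18.5 ee [0.5167 0.4009 0.1986] F [-0.   0.2 -1.7] w 0.0394
nest {'c': (0.5339, -0.3886), 'size': (76, 72), 'yaw': -65.9, 'z': 0.0176, 'n': 3629}
low t 23.0 ee [ 0.5211 -0.3921  0.045 ] F [ 1.3  1.7 -2. ] w 0.0395
down hit=True t 23.4 ee [ 0.5211 -0.3921  0.0373] F [ 0.1 -0.2  5.2] w 0.0391
open t 23.9 ee [ 0.5208 -0.3918  0.0369] F [ 0.7 -0.1  0.8] w 0.06
placed {'c': (0.5225, -0.3926), 'size': (63, 40), 'yaw': 23.9, 'z': 0.0437, 'n': 4968} nest {'c': (0.5217, -0.394), 'size': (99, 76), 'yaw': 24.0, 'z': 0.0176, 'n': 5547}
end t 26.0 ee [ 0.5209 -0.3919  0.1996] F [ 1.5  0.6 -0.4] w 0.085
```

View pics/power_end.png

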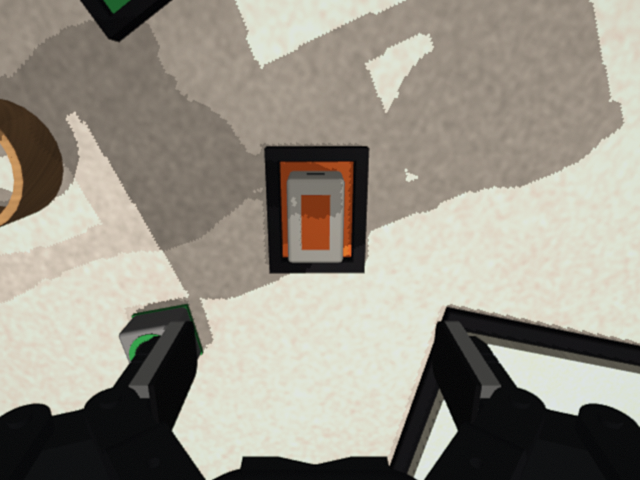

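The power block lies flat in the orange recess at (315,215), 6.0 mm above its height on the bench. The speaker and the light bar follow.

Run:
```python
from h import *
job('speaker',(.369,-.3185),35.3,.048,(.028,.05),(.634,-.2035),56.7)
```

```text
obj {'c': (0.3692, -0.3205), 'size': (48, 48), 'yaw': -54.8, 'z': 0.0403, 'n': 4400}
gripped hit=False t 28.8 ee [ 0.3693 -0.3206  0.0314] F [-1.6  0.9  7.7] w 0.0477
lifted t 30.1 ee [ 0.3688 -0.32    0.1989] F [-0.4 -0.1 -2.8] w 0.0472
nest {'c': (0.6356, -0.2033), 'size': (84, 79), 'yaw': -33.1, 'z': 0.0175, 'n': 4769}
low t 33.0 ee [ 0.6357 -0.2033  0.0449] F [ 0.5 -0.3 -2.6] w 0.0474
down hit=True t 33.4 ee [ 0.6358 -0.2034  0.0374] F [-0.6  0.2  7.2] w 0.0474
open t 33.9 ee [ 0.6352 -0.2031  0.0368] F [-0.7  0.2  0.2] w 0.0678
placed {'c': (0.6364, -0.2042), 'size': (48, 48), 'yaw': -33.3, 'z': 0.0462, 'n': 4741} nest {'c': (0.6341, -0.2055), 'size': (84, 84), 'yaw': 56.8, 'z': 0.0176, 'n': 5481}
end t 35.9 ee [ 0.6354 -0.2032  0.1994] F [-0.6 -0.5  0.2] w 0.0848
```

View pics/speaker_end.png

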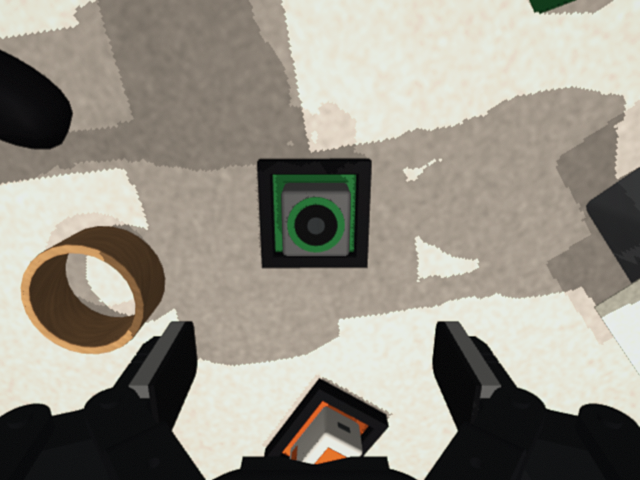

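The speaker is seated in the green recess at (315,220), 5.9 mm above its height on the bench. Now the light bar.

Run:
```python
from h import *
job('bar',(.4675,.1675),-46.3,.026,(.024,.05),(.6195,.194),-8.3)
r.wait(.5)
r.move_to([.45,.2,.35],quat(0)) 
O={'dome':((.377,.313),.025,.07),'power':((.522,-.392),.03,.06),'speaker':((.636,-.204),.03,.06),'bar':((.62,.193),.028,.06),'mouse':((.494,-.009),.008,.05),'tape':((.46,-.164),.03,.06)}
c=r.capture('scene');save(c,'scene_end')
w=cloud(c)
for k,(xy,a,b) in O.items(): print(k,rect(w,xy,a,b,.08))
info('fin')
```

```text
obj {'c': (0.467, 0.1658), 'size': (90, 26), 'yaw': -46.4, 'z': 0.036, 'n': 4441}
gripped hit=False t 39.6 ee [0.4671 0.1658 0.0313] F [-1.7  0.3  7. ] w 0.0249
lifted t 41.0 ee [0.4664 0.1657 0.199 ] F [-0.5 -0.  -0.9] w 0.0254
nest {'c': (0.59, 0.1963), 'size': (66, 62), 'yaw': -8.2, 'z': 0.0176, 'n': 3015}
low t 43.4 ee [0.6196 0.194  0.045 ] F [ 0.6  0.3 -1.2] w 0.0255
down hit=True t 43.8 ee [0.6196 0.194  0.0371] F [-0.1 -0.2  6.5] w 0.0251
open t 44.4 ee [0.6193 0.194  0.0367] F [0.1 0.1 0.6] w 0.046
placed {'c': (0.6194, 0.1936), 'size': (90, 27), 'yaw': -8.2, 'z': 0.042, 'n': 4656} nest {'c': (0.6199, 0.192), 'size': (127, 62), 'yaw': -8.3, 'z': 0.0176, 'n': 5914}
end t 46.5 ee [0.6195 0.194  0.1999] F [-1.1  1.3 -0.5] w 0.0848
dome {'c': (0.3816, 0.3205), 'size': (51, 43), 'yaw': -46.2, 'z': 0.0417, 'n': 792}
power {'c': (0.5225, -0.3864), 'size': (65, 44), 'yaw': 20.5, 'z': 0.0397, 'n': 260}
speaker {'c': (0.6361, -0.1983), 'size': (50, 49), 'yaw': 56.5, 'z': 0.0425, 'n': 372}
bar {'c': (0.6186, 0.1981), 'size': (91, 30), 'yaw': -8.7, 'z': 0.039, 'n': 947}
mouse {'c': (0.4962, 0.001), 'size': (98, 49), 'yaw': -63.0, 'z': 0.0222, 'n': 836}
tape {'c': (0.46, -0.1542), 'size': (91, 88), 'yaw': 63.6, 'z': 0.0412, 'n': 658}
fin t 48.5 ee [0.4502 0.2    0.3496] F [-0.9 -0.3  0.1] w 0.0851
```

View pics/bar_end.png

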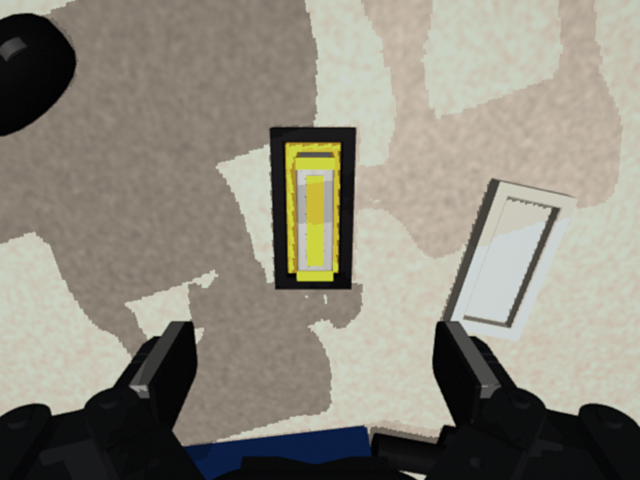

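View pics/scene_end.png

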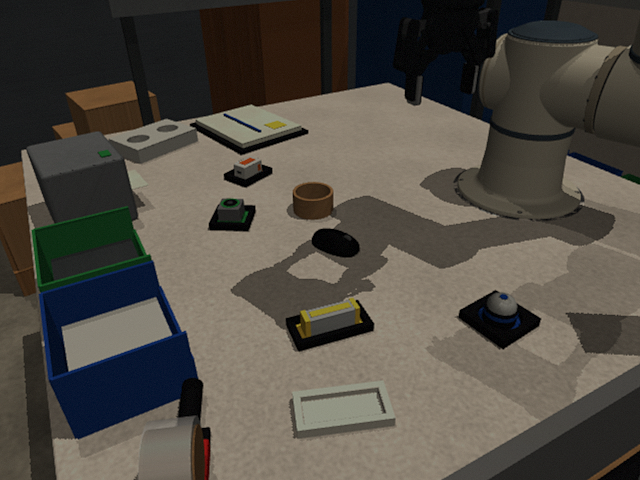

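All four parts sit upright in their own nests: bar (330,322), dome (502,308), speaker (231,210) and power block (248,168). The mouse (335,242) and the tape (313,200) haven't moved. Handing in.

```bash
python3 -c "
from cell import r
print(r.job_done())"
```

```text
the job is handed in; nothing more can be done
None
```

I packed the dome unit, power block, speaker and light bar, in that order, each into its own black nest, then released them and handed the job in. The last clock reading was 48.5 s of the 106 s allowed.

- **Seating:** the wrist camera's depth put each part 5.9 to 6.2 mm above its starting height, which matches the 6 mm recess floor. Each stopped on light contact (about 5 to 8 N) and ended within about 2.7 mm of its nest's centre. Yaw matched to within about 0.2° for the three parts with corners.
- **Bystanders:** the mouse and the tape roll came out within 2 mm of where the same camera saw them at the start, which is within measuring error.
- **Checks that failed:** with a part in the gripper, the fresh measurement of the nest was partly blocked for the power block and the light bar. For those two I used the earlier position, and the measurement after release confirmed it. For the dome, one raw maximum-height reading of 0.27 m made no sense, probably because it caught the gripper, so I ignored it.

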